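# Set and lock the tube mixer's pull-to-lock speed knob

### The job

On the tube mixer, turn the black knob clockwise, still pushed in, until its white pointer is in the green band; then feel for the locking notch hidden somewhere in that band and pull the knob straight out (up) until it is fully out and locked there, and let go. Be gentle: never load the locking pin with more than about 20 N, by pulling or by twisting, and leave the vial and everything else on the bench where it is.

Things in the scene. Friction and masses are not known exactly. Their poses are not given: they have to be found in the camera images.
- mixer: Tube mixer fixed to the bench: white housing 200 x 260 mm, its flat top 85 mm above the bench, blue stripe, small display. Origin: centre of the underside. Its z is up. In its frame the knob's upright axis is at x 0, y -60 mm; a rubber cup (30 mm high, 52 mm across) with a vial stands on the top at x +45, y +78 mm.
- knob: Black pull-to-lock knob on the mixer's top. Origin: on its upright turning axis, level with the mixer's top while pushed in; rises with the knob. Skirt disc 54 mm across, 4 to 12 mm above the origin; its white pointer points to the knob's -x. A hidden steel pin (5 mm wide) on its stem runs under a notched plate inside the mixer; over 20 N between pin and plate damages it.
- knob_grip (a point): Point on the knob's turning axis, 32 mm above the knob's origin, in the middle of its bar grip: the height to grip. Same axes as the knob. The bar is 44 mm long (along x), 14 mm wide (along y) and reaches from 10 to 48 mm above the knob's origin.
- pointer (a point): Tip of the knob's white pointer, 34 mm from the turning axis. Same axes as the knob, which points along its -x.
- band (a point): Middle of the green band on the fixed grey collar (116 mm across, 2 mm high) round the knob, 44 mm from the turning axis. Its -x points from the axis to the band's middle. The band spans 0.42 rad either side. One hidden notch lies within 0.34 rad of the middle, elsewhere each time; two wrong notches lie 0.95 rad before and after it, outside the band.
- dial (a joint): Turning angle of the knob, rad, growing clockwise seen from above, 0 to 2.1. Turns with about 0.05 N m of friction and stays where it is left. It starts 0.6 to 1.1 rad short of the band's middle.
- shaft (a joint): How far the knob is pulled out (up), m: 0 pushed in; the plate blocks it at about 0.0015 unless the pin is in a notch, where it rises to a firm end stop at about 0.0095 and can no longer turn. A notch has 0.03 rad play each way, and guides the round-edged pin in from slightly farther. Sliding takes about 3 N; it stays where it is left.
- vial_center (a point): Middle of the small capped vial, 21 mm across and 75 mm high, standing loosely in the mixer's rubber cup. Not to be disturbed.
- rack: Black tube rack with tubes, 100 x 200 mm, 76 mm high over the tubes, left of the mixer. Leave alone. Origin: centre of the underside.
- marker: Yellow highlighter pen with a black cap, 132 x 25 x 16 mm, lying right of the mixer. Leave alone. Origin: centre of the underside; x along the pen.
- mouse: Black computer mouse, 105 x 60 x 26 mm, right of the mixer. Leave alone. Origin: centre of the underside.

How it is judged (in metres and radians):
On the way, in this order (a step that is already met when the one before it is completed fails the run):
1. the pointer is in the green band with the knob still pushed in (angle between the x axis of pointer and the x axis of band, either way round below 0.45 rad and value of joint shaft below 0.004 m), for 0.1 s.
2. the knob is pulled fully out with the pointer in the green band (angle between the x axis of pointer and the x axis of band, either way round below 0.45 rad and value of joint shaft above 0.0072 m), for 0.2 s.
At the end, for the whole second after the job is handed in: The pointer is in the green band (within 0.45 rad of its middle), the knob stands out by more than 7.2 mm (of about 9.5), at rest and released (all of step 2 and angular speed of knob below 0.05 rad/s and contact force between the fingers and knob below 0.1 N); the robot touches nothing.
It fails at once if the locking pin is loaded with more than 20 N (contact force between knob and mixer above 20 N).
It fails at once if the vial or another thing on the bench is moved by more than 20 mm (distance of any of vial_center, rack, marker, mouse from where it was at the start of the episode above 0.02 m).
It also fails if it takes over 72 s, if anything falls off the work surface, if the arm or the gripper's body presses on something with over 40 N, if the wrist force passes 120 N, or if a joint passes its speed limit or range.

### The arm

A 6-joint arm with a two-finger parallel gripper is mounted at the origin on the work surface. World frame = base frame: x ahead of the robot, y to its left, z up, the work surface at z = 0. Lengths are in m, angles in degrees, forces in N, time in s.
With the tool pointing down it reaches from about 0.4 to 0.825 m from the base axis. Payload 7 kg.
Tool frame: the origin (TCP) lies on the centre line of the jaws, within the pads' length; the fingertips stand 11 mm ahead of it and the grasp point (between the pads) lies 8 mm behind it; z points along the fingers, y is the line along which they close (so a half turn about z gives the same grasp; the last joint's range is limited). The gripper opens to 88 mm and grips with 3 to 60 N. Pads are 19 mm wide; open, the fingers measure 130 mm over their backs; the gripper's body (78 mm by 193 mm) begins 47 mm behind the grasp point.
Start: joints at [83.486, 20.546, 0.682, 0, -70.136, -16.507], TCP at [0.264, 0.621, 0.216] pointing down, gripper open.
Joint ranges: [-176.03, 176.03], [-82.01, 121.73], [-58.28, 71.71], [-173.87, 95.51], [-174.79, -0.11], [-173.66, 173.66]. Speed limits (degrees/s): [136.94, 136.94, 172.46, 180, 180, 180].

### API

Orientations are given as [roll, pitch, yaw] about the fixed x, y, z axes, in that order (R = Rz(yaw) Ry(pitch) Rx(roll)).
In Python, from plant import r, capture, camera_model, job gives the robot as it stands.
- The arm moves only by the tool drive_tool, never from a script. Its argument "increments" is a list that holds one entry, the list of rows, each a list of 5 numbers: the gripper's target within -1 to 1 (fully open at 1, half-way at 0, shut at -1), then the shift along the tool's x, y, z scaled (see below), then the turn about the tool's z scaled (see below). In form: [[[gripper, tx, ty, tz, roll], ...]]. A call has 1 to 5 rows; each row is the pose to reach, as a shift and turn from the pose commanded when the call began, along the tool's axes at that moment, turning the shorter way round; what a row does not reach only later rows make up. The controller multiplies each number of a shift by 120 mm and each number of a turn by 360 degrees. A row lasts 1/8 s, in which the tool goes at most 62.5 mm and 10.7 degrees, less where a joint would pass 70% of its speed; a pose out of reach is approached as far as the arm can. A call with a number of a shift or a turn outside -1 to 1 is refused whole. A call with a gripper value outside its range is refused whole. The fingers move at their own pace and stop on an object; "squeeze" is the grip in N (left out, the last holds). Time passes only in rows, so rows that repeat a pose let the fingers close. It gives the time, the measured TCP pose, the force, the opening and the grip force at its end, in the units of the state.
- r.get_state(): the state, without advancing time (a new reading comes with each control period).
- capture(name): name is "scene" or "top" or "wrist"; returns the picture (420x560x3 uint8, red, green, blue); there is no depth.
- camera_model(name): a dict with "camera_matrix" (3x3 intrinsics, pixels), "rvec" (rotation vector, rad) and "tvec" (3), from world to camera coordinates, as OpenCV has them. Camera axes: x right, y down, z forward; pixel columns grow to the right and rows downward; lengths in m; the calibration is good to about 2 mm. A picture is of the moment at which its call begins: read the wrist's pose just before it. camera_model takes no time and is no camera call; for the wrist camera it gives the pose at the moment of the call.
- job.close_job(): hands the job in; it is judged then, once.
The state is a dict: "time_s": time; "joints": joint angles; "qd": joint speeds; "joint_torque": joint torques, N m; "tcp_pos": TCP position; "eef_rot": TCP orientation; "contact_force": force on the tool from outside, world axes, zero at the start; "moment": the same for the moment, N m; "gripper_width": finger opening in m; "gripper_force": force on a finger pad.
Only numpy, scipy, OpenCV 4.12 (cv2) and the standard library are available. Lean on these libraries where they do the work, as an engineer would, in place of code of your own. Each camera call takes 0.05 s, during which the arm holds its last target. There are 200 camera calls.

## Working session

There is one attempt and no reset: what is moved stays moved. The work goes in short steps, Python scripts to look and compute and a tool call to move; the robot and the scene stay as the last step left them, time stands still between calls to the robot, and variables do not carry over. Pictures are saved under pics/ and viewed, at most 10 in all, crops included, and the job is handed in when it is done.

Besides the shell and the picture viewer there is one more tool, called after "Emit:" as name([rows], argument=value, ...), one row to a line, values as JSON. drive_tool: Moves the arm, as the interface text tells. Its arguments: {"type":"object","properties":{"increments":{"type":"array"},"squeeze":{"type":"number"}},"required":["increments"]}

```bash
mkdir -p pics; python3 - <<'E'
from plant import r,capture,camera_model
import cv2
print(r.get_state())
for n in("top","scene"):
    cv2.imwrite(f"pics/{n}1.png",capture(n)[:,:,::-1]); m=camera_model(n); print(n,m)
E
```

```text
{'time_s': 0.0, 'joints': array([ 8.34860240e+01,  2.05901898e+01,  6.33387924e-01, -1.99812419e-02,
       -7.01376986e+01, -1.65057224e+01]), 'qd': array([-0.08848603, -0.06024173, -0.03325838, -0.05331801, -0.13328046,
        0.11501326]), 'joint_torque': array([ 1.37873467e-04, -5.82716703e+01,  2.93067563e+01,  6.99720472e+00,
        7.19439398e-03, -1.55749526e-04]), 'tcp_pos': array([0.26379701, 0.6207501 , 0.21543429]), 'eef_rot': array([ 1.79904057e+02, -8.84153240e-03, -2.30264953e+01]), 'contact_force': array([ 0.15371858, -0.46344965, -0.28517074]), 'moment': array([ 0.04860182, -0.07356223, -0.05888943]), 'gripper_force': 0.0, 'gripper_width': 0.08784693727741298}
top {'camera_matrix': array([[504.30141821,   0.        , 286.11700148],
       [  0.        , 504.30141821, 203.97131494],
       [  0.        ,   0.        ,   1.        ]]), 'rvec': array([ 2.14246229, -2.16077405,  0.17268642]), 'tvec': array([0.00189798, 0.52946624, 1.30547118])}
scene {'camera_matrix': array([[380.27715771,   0.        , 288.79956278],
       [  0.        , 380.27715771, 209.12986602],
       [  0.        ,   0.        ,   1.        ]]), 'rvec': array([ 0.96371817,  2.5607861 , -0.94350571]), 'tvec': array([ 0.38330436, -0.1867122 ,  1.28245517])}
```

View pics/top1.png

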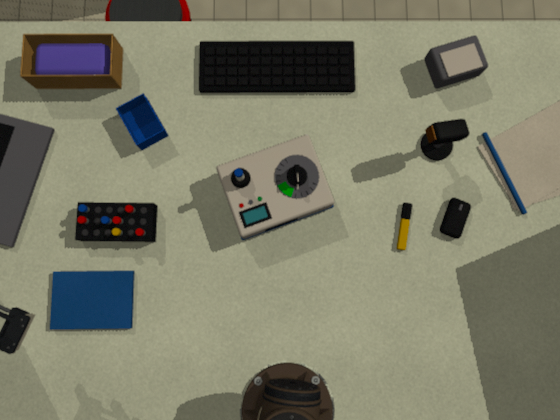

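The top view shows the mixer with its knob near pixel (297,177), the green band at the knob's lower left (288,190), the vial at (240,175), and the base at the bottom. I'll zoom in on the mixer.

```bash
python3 - <<'E'
import cv2
a=cv2.imread("pics/top1.png")[130:245,210:340]
cv2.imwrite("pics/top1c.png",cv2.resize(a,None,fx=5,fy=5,interpolation=cv2.INTER_CUBIC))
E
```

```text
(no output)
```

View pics/top1c.png

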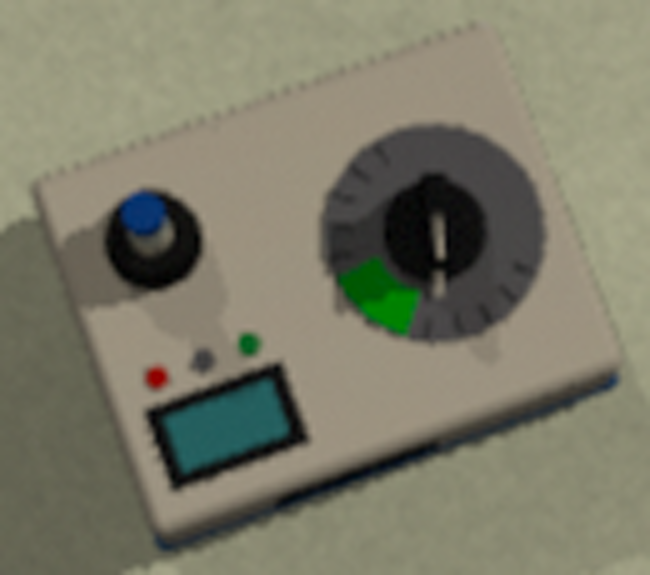

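View pics/scene1.png

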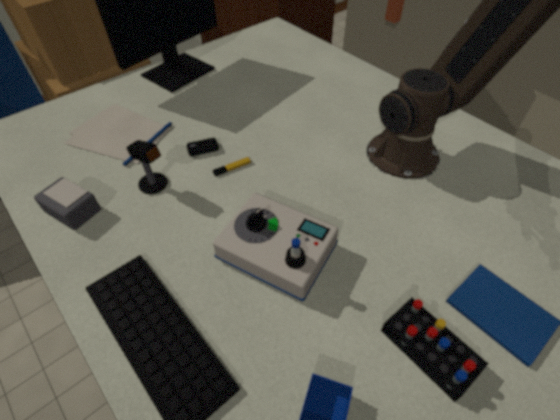

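The knob is at crop (433,232), with its pointer tip at (438,292) and the green band around (380,297); clockwise takes the pointer to the left, into the band. The vial cap is at crop (145,212). The scene view agrees, and the path from above is clear.

```bash
cat > h.py <<'E'
import numpy as np,cv2
from plant import r,capture,camera_model
def ray(m,px,z):
    R=cv2.Rodrigues(m["rvec"])[0]; t=np.asarray(m["tvec"]).ravel()
    u=cv2.undistortPoints(np.array([[px]],float),m["camera_matrix"],None)[0,0]
    d=R.T@np.array([u[0],u[1],1]); c=-R.T@t
    return c+d*(z-c[2])/d[2]
def proj(m,P):
    return cv2.projectPoints(np.atleast_2d(np.array(P,float)),m["rvec"],m["tvec"],m["camera_matrix"],None)[0][:,0]
E
python3 - <<'E'
from h import *
m=camera_model("top")
f=lambda x,y:(210+(x-2)/5,130+(y-2)/5)
P={}
for n,p,z in[("collar",(433,232),.087),("cTL",(36,185),.085),("cTR",(487,27),.085),("cBR",(620,370),.085),("cBL",(163,540),.085),("band",(380,297),.087),("ptr",(438,294),.093),("cap",(145,212),.165)]:
    P[n]=ray(m,f(*p),z); print(n,P[n].round(4))
a=lambda n:np.degrees(np.arctan2(*(P[n]-P["collar"])[[1,0]]))
print(a("band"),a("ptr"))
c=P["cBR"]-P["cBL"];print("edge dir",np.degrees(np.arctan2(c[1],c[0])))
print([np.linalg.norm(P[i]-P[j]) for i,j in(("cTL","cTR"),("cTR","cBR"),("cBL","cBR"))])
E
```

```text
collar [ 0.5954 -0.0287  0.087 ]
cTL [0.6221 0.1772 0.085 ]
cTR [ 0.7054 -0.0586  0.085 ]
cBR [ 0.5227 -0.1243  0.085 ]
cBL [0.437  0.1107 0.085 ]
band [ 0.5614 -0.0009  0.087 ]
ptr [ 0.5617 -0.0307  0.093 ]
cap [0.5903 0.1141 0.165 ]
140.7445819024048 -176.68025528209253
edge dir -69.95791592936132
[np.float64(0.24999782384684996), np.float64(0.19420345104543765), np.float64(0.250117230077785)]
```

Emit:
drive_tool([
  [[1, 0.3, 0.25, 0, 0], [1, 0.6, 0.5, 0, 0], [1, 0.93, 0.78, 0, 0]],
])

```text
time_s: 0.48
tcp_pos: [0.3303, 0.4901, 0.2158]
eef_rot: [179.9, -0.0, -23.0]
contact_force: [0.8, -0.6, 0.4]
gripper_width: 0.0879
gripper_force: 0.0
```

Emit:
drive_tool([
  [[1, 0.3, 0.25, 0, 0], [1, 0.6, 0.5, 0, 0], [1, 0.93, 0.78, 0, 0]],
])

```text
time_s: 0.85
tcp_pos: [0.3965, 0.3602, 0.2161]
eef_rot: [180.0, 0.0, -23.0]
contact_force: [0.7, 0.0, -0.5]
gripper_width: 0.0876
gripper_force: 0.0
```

Emit:
drive_tool([
  [[1, 0.3, 0.25, 0, 0], [1, 0.6, 0.5, 0, 0], [1, 0.93, 0.78, 0, 0]],
])

```text
time_s: 1.23
tcp_pos: [0.4626, 0.2305, 0.2162]
eef_rot: [180.0, 0.0, -23.0]
contact_force: [1.2, -0.1, -0.3]
gripper_width: 0.0874
gripper_force: 0.0
```

Emit:
drive_tool([
  [[1, 0.3, 0.25, 0, 0], [1, 0.6, 0.5, 0, 0], [1, 0.93, 0.78, 0, 0]],
])

```text
time_s: 1.6
tcp_pos: [0.5288, 0.1007, 0.2162]
eef_rot: [180.0, 0.0, -23.0]
contact_force: [1.1, -0.1, -0.9]
gripper_width: 0.0877
gripper_force: 0.0
```

Emit:
drive_tool([
  [[1, 0.3, 0.25, 0, -0.025], [1, 0.6, 0.5, 0, -0.05], [1, 0.93, 0.78, 0, -0.073], [1, 0.93, 0.78, 0, -0.073], [1, 0.93, 0.78, 0, -0.073]],
])

```text
time_s: 2.22
tcp_pos: [0.5941, -0.028, 0.2158]
eef_rot: [-180.0, 0.1, 3.1]
contact_force: [-0.6, -0.3, 0.0]
gripper_width: 0.0874
gripper_force: 0.0
```

```bash
python3 - <<'E'
from h import *
s=r.get_state(); print(s["time_s"],s["tcp_pos"],s["eef_rot"],s["joints"],s["contact_force"],s["moment"])
m=camera_model("wrist"); im=capture("wrist"); cv2.imwrite("pics/w1.png",im[:,:,::-1])
np.save("w1m.npy",m,allow_pickle=True)
print(proj(m,[[.594,-.029,.087],[.594,-.029,.133],[.5614,-.0009,.087]]), m)
E
```

```text
2.225 [ 0.59414262 -0.02798848  0.2157814 ] [-1.79998109e+02  6.30574358e-02  3.13598469e+00] [ 1.61037060e+01  1.31179211e+01 -9.81263382e+00 -1.73576286e-02
 -6.71304709e+01  7.70390320e+01] [-0.5971835  -0.3291134   0.01615115] [-0.04822025  0.03145385 -0.0507016 ]
[[275.60914638 202.90439498]
 [275.64697407 216.01035789]
 [247.1778115  231.4994948 ]] {'camera_matrix': array([[299.93524923,   0.        , 275.43384078],
       [  0.        , 299.93524923, 212.80885132],
       [  0.        ,   0.        ,   1.        ]]), 'rvec': array([-2.12177309,  2.00752326,  0.28744569]), 'tvec': array([-0.06164827,  0.53315134,  0.55593116])}
```

View pics/w1.png

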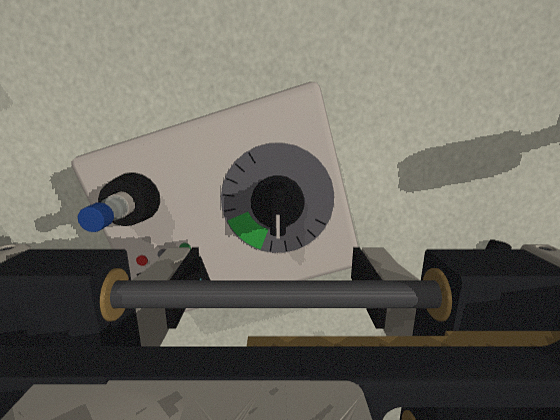

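The wrist view shows the collar centred near (277,198), the pointer from (277,215) to (277,236), and the green band around (249,230). I'll refine the axis and angles in both images.

```bash
python3 - <<'E'
from h import *
from scipy.optimize import least_squares
ims={"top":(cv2.imread("pics/top1.png"),camera_model("top"),(296.5,176.4),26),
"wrist":(cv2.imread("pics/w1.png"),np.load("w1m.npy",allow_pickle=True).item(),(277,198),62)}
for n,(im,m,c,R) in ims.items():
    hsv=cv2.cvtColor(im,cv2.COLOR_BGR2HSV).astype(int); b=im.astype(int)
    yy,xx=np.mgrid[:420,:560]; near=np.hypot(xx-c[0],yy-c[1])<R
    green=(b[:,:,1]>b[:,:,2]+40)&(b[:,:,1]>b[:,:,0]+40)&near
    dark=((hsv[:,:,2]<125)&near)|green
    k=np.uint8(dark); k=cv2.morphologyEx(k,cv2.MORPH_CLOSE,np.ones((5,5)))
    cs=max(cv2.findContours(k,cv2.RETR_EXTERNAL,cv2.CHAIN_APPROX_NONE)[0],key=cv2.contourArea)[:,0]
    P=np.array([ray(m,p,.087)[:2] for p in cs])
    f=lambda q:np.hypot(P[:,0]-q[0],P[:,1]-q[1])-.058
    s=least_squares(f,[.594,-.029],loss="soft_l1",f_scale=.001).x
    G=np.array([ray(m,p,.087)[:2] for p in np.argwhere(green)[:,::-1]])
    d=G-s; rr=np.hypot(*d.T); a=np.degrees(np.arctan2(d[:,1],d[:,0]))%360; a=a[(rr>.032)&(rr<.056)]
    w=(b.min(2)>130)&(hsv[:,:,1]<90)&(np.hypot(xx-c[0],yy-c[1])<R*.72)
    W=np.array([ray(m,p,.095)[:2] for p in np.argwhere(w)[:,::-1]])
    print(n,s,"res",np.abs(f(s)).mean(),"band",np.percentile(a,[1,50,99]),(np.percentile(a,1)+np.percentile(a,99))/2,"G r",rr.min(),rr.max())
    for p in np.argwhere(w)[:,::-1]:
        d=ray(m,p,.095)[:2]-s
        if n=="wrist" or 1: print(p,b[p[1],p[0]].min(),np.hypot(*d).round(3),np.degrees(np.arctan2(d[1],d[0])).round(1)%360,end="; ")
    print()
E
```

```text
top [ 0.59475432 -0.02843303] res 0.0009488557719059344 band [115.44528291 141.04431474 165.9008392 ] 140.67306105548118 G r 0.031186203936812148 0.055583751691014205

wrist [ 0.59651122 -0.02969267] res 0.0007608783655958189 band [115.6684662  140.18093014 165.35158197] 140.5100240833614 G r 0.031616677437401014 0.05578303434976279
[277 215] 140 0.013 185.7; [278 215] 139 0.013 190.1; [276 216] 131 0.014 181.4; [277 216] 152 0.014 185.5; [278 216] 154 0.014 189.6; [277 217] 152 0.015 185.3; [278 217] 154 0.015 189.1; [277 218] 153 0.016 185.2; [278 218] 153 0.016 188.8; [277 219] 150 0.017 185.1; [278 219] 150 0.017 188.4; [277 220] 149 0.018 185.0; [278 220] 151 0.018 188.1; [277 221] 153 0.019 184.9; [278 221] 149 0.019 187.9; [277 222] 152 0.02 184.8; [278 222] 151 0.02 187.6; [277 223] 151 0.021 184.7; [278 223] 151 0.021 187.4; [277 224] 148 0.023 184.6; [278 224] 150 0.023 187.2; [277 225] 154 0.024 184.6; [278 225] 148 0.024 187.0; [277 226] 155 0.025 184.5; [278 226] 152 0.025 186.9; [277 227] 151 0.026 184.5; [278 227] 148 0.026 186.7; [277 228] 154 0.027 184.4; [278 228] 151 0.027 186.6; [277 229] 157 0.028 184.4; [278 229] 154 0.028 186.5; [277 230] 156 0.029 184.3; [278 230] 149 0.029 186.4; [277 231] 156 0.03 184.3; [278 231] 147 0.03 186.2; [277 232] 157 0.031 184.3; [278 232] 152 0.031 186.1; [277 233] 156 0.032 184.2; [278 233] 151 0.032 186.0; [277 234] 155 0.033 184.2; [278 234] 148 0.033 186.0; [277 235] 151 0.034 184.2; [278 235] 150 0.034 185.9; [277 236] 148 0.035 184.1; [278 236] 153 0.036 185.8; [277 237] 151 0.037 184.1; [278 237] 151 0.037 185.7; [279 237] 149 0.037 187.3;
```

Axis ≈ (0.5955, -0.029), band middle 140.6° (edges at ±25°, matching the given 24°), and pointer ≈ 184°. That leaves about 43° (0.75 rad) to turn, within the stated range. Next I descend and grip.

Emit:
drive_tool([
  [[1, 0.012, 0.008, 0.25, -0.003], [1, 0.012, 0.008, 0.5, -0.003], [1, 0.012, 0.008, 0.75, -0.003], [1, 0.012, 0.008, 0.865, -0.003], [0, 0.012, 0.008, 0.865, -0.003]],
], squeeze=10)

```text
time_s: 2.9
tcp_pos: [0.5956, -0.028, 0.1122]
eef_rot: [180.0, 0.1, 4.4]
contact_force: [-0.4, 0.2, 0.9]
gripper_width: 0.0822
gripper_force: 0.0
```

Emit:
drive_tool([
  [[-0.3, 0, 0, 0, 0], [-0.5, 0, 0, 0, 0], [-0.8, 0, 0, 0, 0], [-1, 0, 0, 0, 0], [-1, 0, 0, 0, 0]],
], squeeze=10)

```text
time_s: 3.52
tcp_pos: [0.596, -0.0287, 0.1126]
eef_rot: [-180.0, -0.0, 4.3]
contact_force: [0.1, -0.1, -0.1]
gripper_width: 0.0334
gripper_force: 0.0
```

```bash
python3 - <<'E'
from h import *
s=r.get_state(); print(s)
E
```

```text
{'time_s': 3.525, 'joints': array([ 1.59951849e+01,  1.81851547e+01, -1.73520239e+01, -2.43783094e-03,
       -5.44573254e+01,  7.83350471e+01]), 'qd': array([ 0.08310467,  0.14246246,  0.02246838,  0.12865446,  0.05160282,
       -0.01619645]), 'joint_torque': array([ 3.83411956e-03, -5.12507236e+01,  2.54822445e+01,  5.97748294e+00,
        8.37324047e-02, -4.49520758e-04]), 'tcp_pos': array([ 0.59600695, -0.0286626 ,  0.11264547]), 'eef_rot': array([-1.79996946e+02, -4.98125689e-03,  4.32881486e+00]), 'contact_force': array([ 0.12564095, -0.06666801, -0.07945653]), 'moment': array([-0.06544515, -0.00850593, -0.00749586]), 'gripper_force': 0.0, 'gripper_width': 0.033447524534471376}
```

Emit:
drive_tool([
  [[-1, 0, 0, 0, 0], [-1, 0, 0, 0, 0], [-1, 0, 0, 0, 0], [-1, 0, 0, 0, 0], [-1, 0, 0, 0, 0]],
], squeeze=10)

```text
time_s: 4.15
tcp_pos: [0.596, -0.0291, 0.1126]
eef_rot: [180.0, 0.0, 4.3]
contact_force: [1.5, -4.9, 0.2]
gripper_width: 0.0137
gripper_force: 10.0
```

Emit:
drive_tool([
  [[-1, 0, 0.004, 0, 0], [-1, 0, 0.004, 0, 0.015], [-1, 0, 0.004, 0, 0.03], [-1, 0, 0.004, 0, 0.045], [-1, 0, 0.004, 0, 0.058]],
])

```text
time_s: 4.78
tcp_pos: [0.5961, -0.0291, 0.1126]
eef_rot: [180.0, -0.0, -16.7]
contact_force: [0.1, -3.7, -0.9]
gripper_width: 0.0142
gripper_force: 10.0
```

```bash
python3 - <<'E'
from h import *
s=r.get_state(); print(s["tcp_pos"],s["eef_rot"],s["contact_force"],s["moment"],s["gripper_width"])
E
```

```text
[ 0.59605373 -0.02913851  0.11257459] [ 1.79994920e+02 -3.90028059e-04 -1.66983777e+01] [ 0.06784063 -3.67068444 -0.93986622] [-1.37705139 -0.23907178  0.05308092] 0.014197813737062671
```

Emit:
drive_tool([
  [[-1, 0.002, 0.006, 0, 0.005], [-1, 0.002, 0.006, 0, 0.009], [-1, 0.002, 0.006, 0, 0.009]],
])

```text
time_s: 5.15
tcp_pos: [0.5961, -0.0294, 0.1126]
eef_rot: [-180.0, -0.0, -19.8]
contact_force: [0.7, 0.6, 0.6]
gripper_width: 0.0139
gripper_force: 10.0
```

Emit:
drive_tool([
  [[-1, 0, 0, -0.006, 0], [-1, 0, 0, -0.01, 0]],
])

```text
time_s: 5.4
tcp_pos: [0.596, -0.0295, 0.1134]
eef_rot: [-180.0, 0.0, -19.8]
contact_force: [1.1, 2.0, -4.4]
gripper_width: 0.0137
gripper_force: 10.0
```

Emit:
drive_tool([
  [[-1, 0, 0, -0.003, 0], [-1, 0, 0, -0.006, 0]],
])

```text
time_s: 5.65
tcp_pos: [0.596, -0.0296, 0.1143]
eef_rot: [-180.0, 0.0, -19.8]
contact_force: [0.6, 2.5, -4.4]
gripper_width: 0.0135
gripper_force: 10.0
```

Emit:
drive_tool([
  [[-1, 0, 0, -0.002, 0], [-1, 0, 0, -0.004, 0]],
])

```text
time_s: 5.9
tcp_pos: [0.5959, -0.0296, 0.1145]
eef_rot: [-180.0, 0.0, -19.8]
contact_force: [1.9, 3.1, -7.7]
gripper_width: 0.0141
gripper_force: 10.0
```

Emit:
drive_tool([
  [[-1, 0, 0, -0.002, 0], [-1, 0, 0, -0.002, 0.004], [-1, 0, 0, -0.002, 0.008]],
])

```text
time_s: 6.28
tcp_pos: [0.5957, -0.0297, 0.1148]
eef_rot: [180.0, 0.0, -22.8]
contact_force: [2.4, 4.7, -10.4]
gripper_width: 0.014
gripper_force: 10.0
```

```bash
cat > s.py <<'E'
from h import *
s=r.get_state(); print(s["tcp_pos"],s["eef_rot"],s["contact_force"],s["moment"],s["gripper_width"])
E
python3 s.py
```

```text
[ 0.59571055 -0.02969518  0.11478114] [ 1.79986256e+02  4.65826406e-02 -2.27661298e+01] [  2.43898605   4.70601297 -10.37483442] [ 1.66491641 -0.61074918  0.16879279] 0.014025514717652038
```

Emit:
drive_tool([
  [[-1, 0, -0.004, 0.001, 0], [-1, 0, -0.004, 0.001, 0]],
])

```text
time_s: 6.52
tcp_pos: [0.5958, -0.0296, 0.1148]
eef_rot: [180.0, 0.0, -22.7]
contact_force: [0.5, 2.9, -10.9]
gripper_width: 0.0139
gripper_force: 10.0
```

```bash
python3 s.py
```

```text
[ 0.59579988 -0.02959001  0.11480063] [ 1.79965353e+02  4.55587213e-02 -2.26634148e+01] [  0.48765673   2.91769744 -10.88390481] [ 1.03091158 -0.42026916  0.05762326] 0.013944119025445904
```

Emit:
drive_tool([
  [[-1, 0, -0.003, 0.001, 0.004], [-1, 0, -0.003, 0.001, 0.008]],
])

```text
time_s: 6.78
tcp_pos: [0.5959, -0.0295, 0.1148]
eef_rot: [179.9, 0.0, -25.7]
contact_force: [-0.5, 1.0, -10.4]
gripper_width: 0.0139
gripper_force: 10.0
```

```bash
python3 s.py
```

```text
[ 0.59586636 -0.0294506   0.11479142] [ 1.79946987e+02  4.29118485e-02 -2.56527847e+01] [ -0.45105113   1.02613448 -10.38068072] [0.42160357 0.1364987  0.1364784 ] 0.013854213027663364
```

Emit:
drive_tool([
  [[-1, 0, 0, 0.001, 0.004], [-1, 0, 0, 0.001, 0.008]],
])

```text
time_s: 7.02
tcp_pos: [0.596, -0.0294, 0.1148]
eef_rot: [180.0, 0.0, -28.5]
contact_force: [-1.8, 0.7, -9.3]
gripper_width: 0.0141
gripper_force: 10.0
```

Emit:
drive_tool([
  [[-1, 0, 0, 0, 0.004], [-1, 0, 0, 0, 0.008]],
])

```text
time_s: 7.28
tcp_pos: [0.596, -0.0293, 0.1148]
eef_rot: [180.0, 0.0, -31.4]
contact_force: [-3.0, -0.6, -8.1]
gripper_width: 0.0139
gripper_force: 10.0
```

```bash
python3 s.py
```

```text
[ 0.59604201 -0.0293039   0.11481425] [ 1.79966986e+02  2.34319777e-02 -3.14042527e+01] [-2.9501257  -0.60822081 -8.10476171] [-0.12299357  0.93483962  0.10599421] 0.013896972191770775
```

Emit:
drive_tool([
  [[-1, -0.002, 0.001, -0.001, 0.004], [-1, -0.002, 0.001, -0.001, 0.008]],
])

```text
time_s: 7.52
tcp_pos: [0.596, -0.0292, 0.1148]
eef_rot: [180.0, 0.0, -34.3]
contact_force: [-1.7, -1.8, -9.1]
gripper_width: 0.0138
gripper_force: 10.0
```

Emit:
drive_tool([
  [[-1, 0, 0, -0.001, 0.004], [-1, 0, 0, -0.001, 0.008]],
])

```text
time_s: 7.78
tcp_pos: [0.596, -0.0291, 0.1149]
eef_rot: [180.0, 0.0, -37.2]
contact_force: [-1.2, -0.5, -10.3]
gripper_width: 0.0138
gripper_force: 10.0
```

```bash
python3 s.py
```

```text
[ 0.59601962 -0.02914665  0.11492218] [ 1.79982192e+02  1.06407859e-02 -3.71606588e+01] [ -1.22341154  -0.54451974 -10.31880126] [-0.50779434  0.45124692  0.1954677 ] 0.013818493228612436
```

Emit:
drive_tool([
  [[-1, 0, 0, 0, 0.001], [-1, 0, 0, 0, 0.001]],
])

```text
time_s: 8.02
tcp_pos: [0.596, -0.0291, 0.115]
eef_rot: [180.0, 0.0, -37.4]
contact_force: [-1.0, -2.2, -11.4]
gripper_width: 0.014
gripper_force: 10.0
```

```bash
python3 s.py
```

```text
[ 0.59602372 -0.02913789  0.11498116] [ 1.79986234e+02  8.05194429e-03 -3.74209624e+01] [ -1.00249885  -2.24511657 -11.3651599 ] [-0.66943509  0.46334759  0.12026942] 0.014022930934452796
```

Emit:
drive_tool([
  [[-1, 0, 0, 0.001, 0.004], [-1, 0, 0, 0.001, 0.008]],
])

```text
time_s: 8.28
tcp_pos: [0.5961, -0.0291, 0.115]
eef_rot: [180.0, 0.0, -40.4]
contact_force: [-0.8, -2.2, -10.3]
gripper_width: 0.0138
gripper_force: 10.0
```

Emit:
drive_tool([
  [[-1, 0, 0, 0, 0.004], [-1, 0, 0, 0, 0.008]],
])

```text
time_s: 8.52
tcp_pos: [0.5962, -0.0292, 0.1154]
eef_rot: [-180.0, -0.0, -43.3]
contact_force: [-3.6, -2.9, -5.7]
gripper_width: 0.0141
gripper_force: 10.0
```

```bash
python3 - <<'E'
from h import *
exec(open("s.py").read())
m=camera_model("wrist"); im=capture("wrist"); 
print(proj(m,[.5958,-.0293,.09]))
cv2.imwrite("pics/w2.png",cv2.resize(im[80:320,130:430,::-1],None,fx=2,fy=2,interpolation=cv2.INTER_CUBIC))
E
```

```text
[ 0.59623189 -0.02917719  0.11535509] [-1.79997406e+02 -1.99112744e-02 -4.32800585e+01] [-3.56538917 -2.94392829 -5.6983462 ] [-0.8483253   1.14374462  0.0802046 ] 0.014122092035535333
[[275.44729075 240.95030543]]
```

View pics/w2.png

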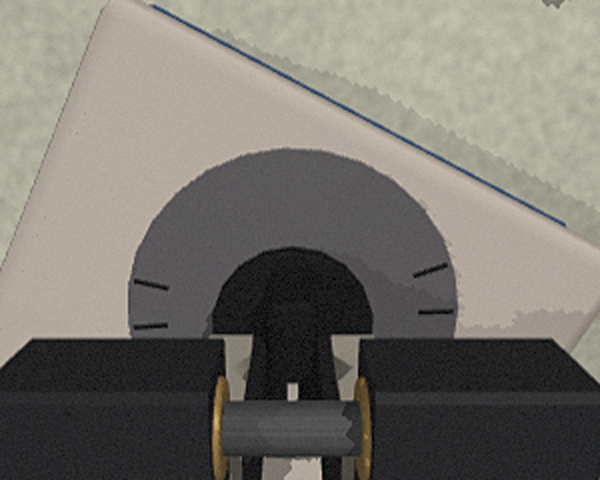

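The rise and force drop at yaw ≈ -43° suggest the pin has dropped into the notch, about 3° past the band's middle. The picture shows the knob still gripped straight between the fingers, with the white line at crop (292,390). I'll pull gently now.

Emit:
drive_tool([
  [[-1, -0.002, 0.001, -0.002, 0], [-1, -0.002, 0.001, -0.005, 0]],
])

```text
time_s: 8.82
tcp_pos: [0.5962, -0.0291, 0.1159]
eef_rot: [-180.0, -0.0, -43.2]
contact_force: [-1.6, -3.6, -6.3]
gripper_width: 0.014
gripper_force: 10.0
```

```bash
python3 s.py
```

```text
[ 0.59615383 -0.02911761  0.1159189 ] [-1.79975729e+02 -3.30749787e-02 -4.31767556e+01] [-1.59520836 -3.59436144 -6.25564978] [-1.2552562   0.67177057 -0.03928783] 0.014010309543356827
```

Emit:
drive_tool([
  [[-1, 0, 0.002, -0.004, 0], [-1, 0, 0.002, -0.008, 0], [-1, 0, 0.002, -0.012, 0]],
])

```text
time_s: 9.2
tcp_pos: [0.5961, -0.0291, 0.1172]
eef_rot: [-180.0, -0.0, -43.2]
contact_force: [-0.4, -2.9, -4.7]
gripper_width: 0.0136
gripper_force: 10.0
```

```bash
python3 s.py
```

```text
[ 0.59608696 -0.02913104  0.11724374] [-1.79970181e+02 -3.11908972e-02 -4.31747938e+01] [-0.44556192 -2.85757894 -4.70122804] [-1.10879594  0.20918327 -0.07206329] 0.013639122533201533
```

Emit:
drive_tool([
  [[-1, 0, 0.001, -0.005, 0], [-1, 0, 0.001, -0.01, 0], [-1, 0, 0.001, -0.015, 0], [-1, 0, 0.001, -0.02, 0], [-1, 0, 0.001, -0.025, 0]],
])

```text
time_s: 9.82
tcp_pos: [0.5959, -0.0291, 0.1202]
eef_rot: [-180.0, -0.0, -43.2]
contact_force: [0.4, -3.1, -5.6]
gripper_width: 0.0135
gripper_force: 10.0
```

Emit:
drive_tool([
  [[-1, 0, 0.001, -0.003, 0], [-1, 0, 0.001, -0.006, 0], [-1, 0, 0.001, -0.009, 0], [-1, 0, 0.001, -0.012, 0]],
])

```text
time_s: 10.32
tcp_pos: [0.5959, -0.0292, 0.1216]
eef_rot: [-180.0, -0.0, -43.2]
contact_force: [2.6, -2.6, -5.7]
gripper_width: 0.0139
gripper_force: 10.0
```

Emit:
drive_tool([
  [[-1, -0.001, 0.001, -0.003, 0], [-1, -0.001, 0.001, -0.006, 0]],
])

```text
time_s: 10.58
tcp_pos: [0.5958, -0.0292, 0.1224]
eef_rot: [-180.0, -0.0, -43.2]
contact_force: [3.6, -2.5, -6.0]
gripper_width: 0.0138
gripper_force: 10.0
```

Emit:
drive_tool([
  [[-1, 0, 0, -0.002, 0], [-1, 0, 0, -0.004, 0]],
])

```text
time_s: 10.82
tcp_pos: [0.5957, -0.0292, 0.1227]
eef_rot: [-180.0, -0.0, -43.2]
contact_force: [4.4, -2.2, -6.1]
gripper_width: 0.0141
gripper_force: 10.0
```

Emit:
drive_tool([
  [[-1, 0.002, -0.002, -0.002, 0], [-1, 0.002, -0.002, -0.005, 0]],
])

```text
time_s: 11.08
tcp_pos: [0.5956, -0.0292, 0.1229]
eef_rot: [180.0, 0.0, -43.2]
contact_force: [4.5, -1.9, -9.4]
gripper_width: 0.0141
gripper_force: 10.0
```

Emit:
drive_tool([
  [[-1, 0, 0, -0.002, 0], [-1, 0, 0, -0.004, 0]],
])

```text
time_s: 11.32
tcp_pos: [0.5955, -0.0292, 0.1231]
eef_rot: [180.0, 0.0, -43.2]
contact_force: [5.0, -0.4, -10.7]
gripper_width: 0.0138
gripper_force: 10.0
```

Emit:
drive_tool([
  [[-1, 0.002, -0.002, 0.002, 0], [-1, 0.002, -0.002, 0.004, 0], [-0.4, 0.002, -0.002, 0.004, 0], [0.2, 0.002, -0.002, 0.004, 0], [0.2, 0.002, -0.002, 0.004, 0]],
])

```text
time_s: 11.95
tcp_pos: [0.5961, -0.0293, 0.1237]
eef_rot: [-180.0, -0.0, -43.2]
contact_force: [0.2, 0.6, -0.4]
gripper_width: 0.0387
gripper_force: 0.0
```

Emit:
drive_tool([
  [[0.2, 0, 0, 0, 0], [0.2, 0, 0, 0, 0], [0.2, 0, 0, 0, 0]],
])

```text
time_s: 12.32
tcp_pos: [0.5961, -0.0293, 0.1233]
eef_rot: [180.0, -0.0, -43.2]
contact_force: [0.9, 0.3, -0.8]
gripper_width: 0.0522
gripper_force: 0.0
```

Emit:
drive_tool([
  [[0.2, 0, 0, -0.2, 0], [0.2, 0, 0, -0.5, 0], [0.2, 0, 0, -0.8, 0], [0.2, 0, 0, -0.8, 0], [0.2, 0, 0, -0.8, 0]],
])

```text
time_s: 12.95
tcp_pos: [0.5957, -0.0292, 0.2188]
eef_rot: [180.0, 0.0, -43.2]
contact_force: [-0.7, -0.3, -0.6]
gripper_width: 0.0524
gripper_force: 0.0
```

```bash
python3 - <<'E'
from h import *
exec(open("s.py").read())
m=camera_model("wrist"); im=capture("wrist")
cv2.imwrite("pics/w3.png",im[:,:,::-1]); np.save("w3m.npy",m,allow_pickle=True)
E
```

```text
[ 0.59568533 -0.02922602  0.21878873] [ 1.79994513e+02  3.16219426e-02 -4.31901930e+01] [-0.68945207 -0.25103831 -0.55050615] [0.05358341 0.01876975 0.00208328] 0.052441085209524736
```

View pics/w3.png

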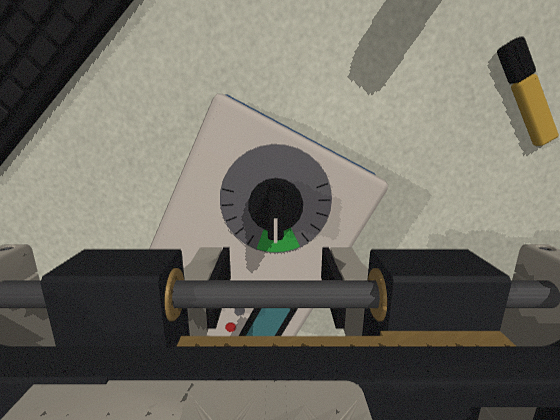

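The pointer (275,220–240) sits in the middle of the green band (278,242). The skirt centre has shifted down by about 4 px, as a 9.5 mm rise predicts. The gripper is clear, so I'm handing in.

```bash
python3 -c "
from plant import job
print(job.close_job())"
```

```text
the job is handed in; nothing more can be done
None
```

The knob is turned into the green band, pulled out to its end stop (about 9.5 mm, judged from the arm's rise and the force there) and released; total pull on the tool read at most about 11.4 N, and the job is handed in, with no verdict returned.

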